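# Close the glue press on the octagonal blank

## Task

An octagonal stool-top blank has just been glued up in one of the two green bench presses. Turn that press's red-knobbed capstan, pushing one top spoke after another away from yourself, until its pad is fully down on the wood and the capstan comes to its stop. Leave the empty press's capstan as it is, and take the gripper clear.

Things in the scene. Friction and masses are not known exactly. Their poses are not given: they have to be found in the camera images.
- loaded_hub (a point): Hub centre, 150 mm above bench, of the capstan on the press holding the pale octagonal blank (152 mm wide, 22 thick). Steel drum, radius 24, 36 long, on a level shaft. Five spokes 12 mm thick, 72 degrees apart, end in red 24 mm balls centred 105 mm from the axis. Axes turn with it: y = shaft, level, away from the press; one spoke along +z. Press is bolted down, yawed up to 0.3 rad.
- loaded_capstan (a joint): Turn of that capstan, rad. Grows (closing) as the topmost spoke is pushed away from the robot, along (hub y cross up); ram sinks 8.5 mm per rad. At 0 one spoke is upright. Starts at 0 to 0.8; at 3.7 the pad is on the blank, at a hard stop. Stays where left; friction 0.25 N m. A level push turns it with 3 to 10 N but jams on a spoke leaning over 35 degrees towards the robot.
- spare_hub (a point): Hub centre of the identical press with an empty base: leave it alone. Either press may be left or right. Both: green cast iron, capstan on the robot's left (+y) side; head 75 mm high, top 188 mm above the bench, its side 50 mm from the spokes' plane; steel ram, 95 mm from that plane, up to 228 mm above the bench. Nothing stands above the spokes.
- spare_knob (a point): Centre of one red ball on the empty press's capstan, 105 mm from its hub axis. Must not be moved by 20 mm (11 degrees of turn) or more.

How it is judged (in metres and radians):
At the end, for the whole second after the job is handed in: The loaded press's capstan stands within 0.2 rad (11 degrees) of its stop at 3.7, at rest, so that the pad is down on the blank; the empty press's capstan has turned no farther than 20 mm at its knobs (value of joint loaded_capstan above 3.5 rad and velocity of joint loaded_capstan below 0.1 rad/s and distance of spare_knob from where it was at the start of the episode below 0.02 m); the robot touches nothing.
It fails at once if the empty press's capstan is turned (a knob moves more than 20 mm) (distance of spare_knob from where it was at the start of the episode above 0.02 m).
It also fails if it takes over 54 s, if anything falls off the work surface, if the arm or the gripper's body presses on something with over 40 N, if the wrist force passes 120 N, or if a joint passes its speed limit or range.

## Robot

A 7-joint arm with a two-finger parallel gripper is mounted at the origin on the work surface. World frame = base frame: x ahead of the robot, y to its left, z up, the work surface at z = 0. Lengths are in m, angles in degrees, forces in N, time in s.
With the tool pointing down it reaches from about 0.425 to 0.825 m from the base axis. Payload 3.6 kg.
Tool frame: the origin (TCP) lies on the centre line of the jaws, within the pads' length; the fingertips stand 22 mm ahead of it and the grasp point (between the pads) lies 3 mm ahead of it; z points along the fingers, y is the direction in which the jaws open and shut (so a half turn about z gives the same grasp; the last joint's range is limited). The gripper opens to 85 mm and grips with 20 to 120 N. Pads are 22 mm wide; open, the fingers measure 114 mm over their backs; the gripper's body (76 mm by 85 mm) begins 54 mm behind the grasp point. The pads swing forward as they close: fully open they stand 13 mm farther back than shut.
Start: joints at [-68.325, 35.231, -0.722, 81.555, 0.464, 63.22, -2.315], TCP at [0.256, 0.597, 0.253] pointing down, gripper open.
Joint ranges: [-178.69, 178.69], [-17.37, 117.87], [-77.05, 75.6], [15.02, 138.74], [-78.02, 258.01], [0.78, 113.62], [-162.83, 162.83]. Speed limits (degrees/s): [159.86, 159.86, 180, 180, 180, 180, 180].

## Interface

Orientations are given as [roll, pitch, yaw] about the fixed x, y, z axes, in that order (R = Rz(yaw) Ry(pitch) Rx(roll)).
In Python, from workcell import * gives the robot as it stands.
- The arm moves only by the tool move_arm, never from a script. Its argument "commands" is a list of rows, each a list of 7 numbers: the shift along the tool's x, y, z in m, then the turn, a rotation vector about the tool's x, y, z in rad, then the closure, from -1 (fully open) to 1 (shut). In form: [[tx, ty, tz, wx, wy, wz, jaw], ...]. A call has 1 to 10 rows; each row is the pose to reach, as a shift and turn from the pose commanded when the call began, along the tool's axes at that moment; what a row does not reach only later rows make up. A row lasts 1/10 s, in which the tool goes at most 50 mm and 8.59 degrees, less where a joint would pass 70% of its speed; a pose out of reach is approached as far as the arm can. A call with a gripper value outside its range is refused whole. The fingers move at their own pace and stop on an object; the grip force is fixed at half the most. Time passes only in rows, so rows that repeat a pose let the fingers close. It gives the time, the measured TCP pose, the force and the opening at its end, in the units of the state.
- get_obs(): the state, without advancing time (a new reading comes with each control period).
- capture(name): name is "scene" or "side" or "wrist"; returns a dict with "image" (420x560x3 uint8, red, green, blue), "fx", "fy", "cx", "cy" (pixels), "dist_coeffs" ([k1, k2, p1, p2, k3] as OpenCV has them; the pictures are not rectified), "R" (3x3) and "t" (3): a world point X has camera coordinates R X + t. Camera axes: x right, y down, z forward; pixel columns grow to the right and rows downward; lengths in m; the calibration is good to about 2 mm. A picture is of the moment at which its call begins. There is no depth.
- finish_job(): hands the job in, once; it reports no verdict.
The state is a dict: "t": time; "joint_positions": joint angles; "joint_velocities": joint speeds; "tau": joint torques, N m; "tcp_pos": TCP position; "tcp_rot": TCP orientation; "contact_force": force on the tool from outside, world axes, zero at the start; "moment": the same for the moment, N m; "finger_gap": finger opening in m.
Only numpy, scipy, OpenCV 4.12 (cv2) and the standard library are available. Lean on these libraries where they do the work, as an engineer would, in place of code of your own. Each camera call takes 0.05 s, during which the arm holds its last target. There are 200 camera calls.

## Working session

There is one attempt and no reset: what is moved stays moved. The work goes in short steps, Python scripts to look and compute and a tool call to move; the robot and the scene stay as the last step left them, time stands still between calls to the robot, and variables do not carry over. Pictures are saved under pics/ and viewed, about 8 in all and at most 12, crops included, and the job is handed in when it is done.

Besides the shell and the picture viewer there is one more tool, called after "Request:" as name([rows], argument=value, ...), one row to a line, values as JSON. move_arm: Moves the arm, as the interface text tells. Its arguments: {"type":"object","properties":{"commands":{"type":"array"}},"required":["commands"]}

```bash
mkdir -p pics
python3 - <<'E'
from workcell import *
import cv2,numpy as np,pickle
print(get_obs())
d={}
for n in("scene","side"):
    c=capture(n); d[n]=c
    cv2.imwrite(f"pics/{n}0.png",cv2.cvtColor(c["image"],cv2.COLOR_RGB2BGR))
    print(n,c["fx"],c["cx"],c["cy"],c["dist_coeffs"],(-np.array(c["R"]).T@c["t"]).round(3),np.array(c["R"]).round(2).tolist())
pickle.dump(d,open("cap0.pkl","wb"))
cv2.imwrite("pics/both0.png",np.vstack([cv2.imread("pics/scene0.png"),cv2.imread("pics/side0.png")]))
E
```

```text
{'t': 0.0, 'joint_positions': array([-68.32507233,  35.2905739 ,  -0.72372257,  81.6430578 ,
         0.46289678,  63.22029948,  -2.31371082]), 'joint_velocities': array([ 0.0201133 ,  0.02080306,  0.0081635 , -0.05151128, -0.05048139,
        0.0798867 ,  0.08813187]), 'tau': array([ 2.07193034e-04, -4.69213951e+01,  2.59321639e-01, -1.71039695e+01,
        9.95570503e-03,  9.69458604e-03, -1.00668922e-05]), 'tcp_pos': array([0.25568467, 0.59680829, 0.25211301]), 'tcp_rot': array([-1.79848904e+02,  6.93388232e-04,  1.56811762e+02]), 'contact_force': array([ 0.2933349 ,  0.18163752, -1.18068476]), 'moment': array([-0.02297021,  0.00783037, -0.01019239]), 'finger_gap': 0.08535340275183534}
scene 393.45231142131297 283.63648230759395 211.09421869517735 [0.00089369 0.         0.         0.         0.        ] [0.891 0.627 0.674] [[-0.87, 0.5, 0.0], [0.27, 0.47, -0.84], [-0.42, -0.73, -0.54]]
side 500.3029028007202 273.1211745191519 212.1760174988392 [-0.18872555  0.          0.          0.          0.        ] [ 0.18  -0.423  0.711] [[0.79, -0.62, 0.01], [-0.39, -0.5, -0.77], [0.48, 0.6, -0.64]]
```

View pics/scene0.png

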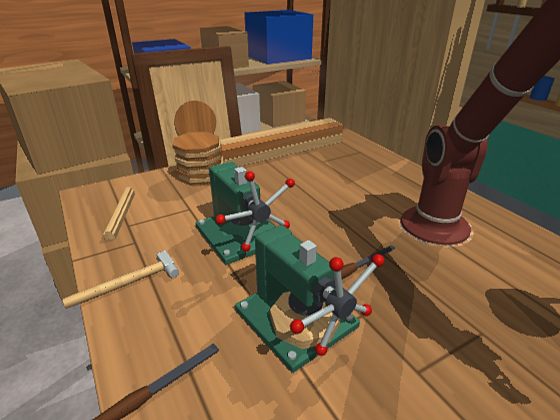

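View pics/side0.png

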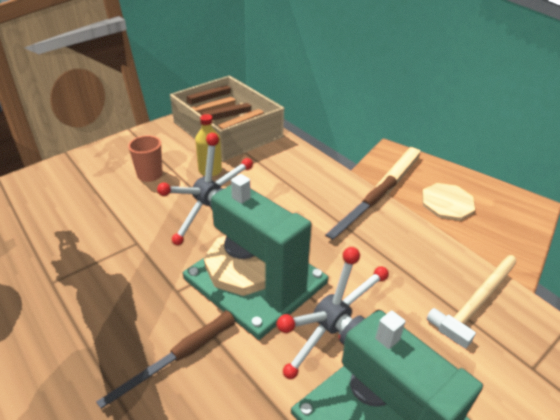

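The scene view shows the loaded press in front: hub near (342,304), with the octagonal blank under it and knobs at (337,264), (378,260), (367,310), (321,350) and (297,326). The spare is behind it, hub near (260,212). In the side view the loaded hub is near (206,191) and the spare hub near (334,314). The loaded press is therefore the left (+y) one. Next I'll fit the poses from the red knobs.

```bash
cat > h.py <<'E'
import cv2,numpy as np
from scipy.optimize import least_squares
def reds(img):
    h=cv2.cvtColor(img,cv2.COLOR_RGB2HSV); H,S,V=cv2.split(h)
    m=(((H<5)|(H>174))&(S>200)&(V>90)).astype(np.uint8)
    n,_,st,ce=cv2.connectedComponentsWithStats(m)
    return np.array([[*ce[i],st[i,4]] for i in range(1,n) if st[i,4]>12])
def proj(c,X):
    R=np.array(c["R"]);K=np.array([[c["fx"],0,c["cx"]],[0,c["fy"],c["cy"]],[0,0,1.]])
    return cv2.projectPoints(np.array(X,float).reshape(-1,1,3),cv2.Rodrigues(R)[0],np.array(c["t"],float),K,np.array(c["dist_coeffs"],float))[0][:,0]
def knobs(p):
    x,y,w,th=p[:4]; a=th+np.arange(5)*2*np.pi/5
    return np.c_[x+.105*np.sin(a)*np.cos(w),y+.105*np.sin(a)*np.sin(w),.15+.105*np.cos(a)]
def fit(caps,pts,p0):
    def r(p):
        o=[]
        for c,q in zip(caps,pts):
            if len(q)==0: continue
            P=proj(c,knobs(p)); d=np.linalg.norm(P[:,None]-q[None,:,:2],axis=2)
            j=d.argmin(0); o.append((P[j]-q[:,:2]).ravel())
        return np.concatenate(o)
    best=None
    for th in (np.arange(0,1.25,.15) if p0[3] is None else [p0[3]]):
        s=least_squares(r,[*p0[:3],th],loss="soft_l1")
        if best is None or s.cost<best.cost: best=s
    return best,r(best.x)
E
python3 - <<'E'
import pickle; from h import *
d=pickle.load(open("cap0.pkl","rb")); S,D=d["scene"],d["side"]
rs,rd=reds(S["image"]),reds(D["image"]); print(rs.round(1).tolist(),rd.round(1).tolist())
# hub triangulation
for nm,ps,pd in(("loaded",(342,304),(206,191)),("spare",(260,212),(334,314))):
    s=least_squares(lambda X:np.r_[proj(S,X)[0]-ps,proj(D,X)[0]-pd],[.5,.1,.15]); print(nm,s.x.round(3))
    pts=[q[np.linalg.norm(q[:,:2]-c,axis=1)<R] for q,c,R in((rs,ps,62 if nm=="loaded" else 50),(rd,pd,75))]
    if nm=="loaded": pts[1]=pts[1][~((abs(pts[1][:,0]-206)<8)&(pts[1][:,1]<126))]
    print([len(q) for q in pts])
    f,r=fit([S,D],pts,[s.x[0],s.x[1],0,None]); print(f.x.round(4),f.cost,r.round(1)); print(knobs(f.x).round(3).tolist())
E
```

```text
[[249.4, 175.4, 61.0], [289.9, 182.1, 48.0], [220.0, 218.8, 66.0], [286.7, 224.0, 26.0], [245.2, 246.8, 48.0], [377.9, 259.5, 108.0], [336.1, 263.6, 135.0], [367.3, 310.1, 58.0], [296.7, 325.9, 138.0], [320.5, 349.6, 91.0]] []
loaded [0.543 0.235 0.149]Traceback (most recent call last):
  File "<stdin>", line 7, in <module>
IndexError: too many indices for array: array is 1-dimensional, but 2 were indexed
```

```bash
sed -i 's/S>200/S>(150 if lo else 200)/; s/def reds(img)/def reds(img,lo=0)/; s/H<5/H<(7 if lo else 5)/' h.py
python3 - <<'E'
import pickle; from h import *
d=pickle.load(open("cap0.pkl","rb")); S,D=d["scene"],d["side"]
for p in((212,140),(351,255)): print(cv2.cvtColor(D["image"],cv2.COLOR_RGB2HSV)[p[1],p[0]])
rs,rd=reds(S["image"]),reds(D["image"],1); print(rd.round(1).tolist())
for nm,ps,pd in(("loaded",(342,304),(206,191)),("spare",(260,212),(334,314))):
    s=least_squares(lambda X:np.r_[proj(S,X)[0]-ps,proj(D,X)[0]-pd],[.5,.1,.15]); print(nm,s.x.round(3))
    pts=[q[np.linalg.norm(q[:,:2]-c,axis=1)<R] for q,c,R in((rs,ps,62 if nm=="loaded" else 50),(rd,pd,75))]
    if nm=="loaded": pts[1]=pts[1][~((abs(pts[1][:,0]-206)<8)&(pts[1][:,1]<126))]
    print([len(q) for q in pts])
    f,r=fit([S,D],pts,[s.x[0],s.x[1],0,None]); print(f.x.round(4),f.cost,r.round(1)); print(knobs(f.x).round(3).tolist())
E
```

```text
[  1 189 162]
[  1 181 226]
[[206.1, 118.3, 105.0], [211.9, 138.8, 110.0], [247.4, 162.3, 79.0], [163.0, 188.3, 133.0], [176.7, 239.3, 91.0], [350.8, 254.7, 210.0], [381.5, 272.3, 126.0], [285.3, 323.1, 250.0], [289.5, 371.3, 155.0]]
loaded [0.543 0.235 0.149]
[5, 4]
[0.5433 0.2329 0.1318 0.2174] 3.271078016707028 [ 0.2  1.2 -0.   0.6 -1.2  0.2 -0.3  0.3  0.4 -0.5 -0.1  0.5 -0.5  1.9
  0.   0.7  0.1 -0.4]
[[0.566, 0.236, 0.253], [0.647, 0.247, 0.16], [0.585, 0.238, 0.054], [0.465, 0.223, 0.08], [0.454, 0.221, 0.203]]
spare [ 0.532 -0.122  0.147]
[5, 4]
[ 0.5307 -0.1215  0.0371  1.467 ] 2.2498929045917873 [-0.   0.4  0.1  0.6  0.1  0.2 -1.3  0.4  0.4 -0.1  0.   0.4 -0.6  1.3
  0.1  0.1  0.3 -0.7]
[[0.635, -0.118, 0.161], [0.573, -0.12, 0.054], [0.453, -0.124, 0.08], [0.44, -0.125, 0.203], [0.553, -0.121, 0.253]]
```

Request:
move_arm([
  [0, 0, -0.03, 0, 0, -0.14, 1],
  [0, 0, -0.07, 0, 0, -0.28, 1],
  [0, 0, -0.1, 0, 0, -0.42, 1],
  [0, 0, -0.1, 0, 0, -0.538, 1],
  [0, 0, -0.1, 0, 0, -0.538, 1],
  [0, 0, -0.1, 0, 0, -0.538, 1],
])

```text
t: 0.7
tcp_pos: [0.2559, 0.5968, 0.352]
tcp_rot: [-179.9, -0.1, -172.5]
contact_force: [0.0, -0.3, -1.0]
finger_gap: 0.0001
```

```bash
cat >> h.py <<'E'
HUB=np.array([.5433,.2329,.15]);W=.1318
def tgt(xf,zt,fw=.011,tip=.022):  # TCP for finger front face xf, tip height above axis zt (hub frame)
    xc=xf-fw; return HUB+[xc*np.cos(W),xc*np.sin(W),zt+tip]
def shift(o,T):
    from scipy.spatial.transform import Rotation as Ro
    return Ro.from_euler("xyz",o["tcp_rot"],degrees=True).inv().apply(np.array(T)-o["tcp_pos"])
E
python3 - <<'E'
from workcell import *; from h import *
o=get_obs(); print(o["t"],o["tcp_pos"],o["tcp_rot"],o["joint_positions"],o["finger_gap"])
print(shift(o,[*tgt(-.015,.074)[:2],o["tcp_pos"][2]]), tgt(-.015,.074))
E
```

```text
0.7 [0.25589383 0.59681794 0.3519897 ] [-1.79859858e+02 -7.95977154e-02 -1.72517735e+02] [-64.05488713  31.81124353  -8.58013735  71.95896695   4.62467573
  76.72112502  25.04392086] 7.874280341994971e-05
[-0.21156964 -0.39827607  0.00068024] [0.5175255  0.22948311 0.246     ]
```

Request:
move_arm([
  [-0.02, -0.04, 0, 0, 0, 0, 1],
  [-0.044, -0.084, 0, 0, 0, 0, 1],
  [-0.068, -0.128, 0, 0, 0, 0, 1],
  [-0.092, -0.172, 0, 0, 0, 0, 1],
  [-0.116, -0.216, 0, 0, 0, 0, 1],
  [-0.14, -0.26, 0, 0, 0, 0, 1],
  [-0.163, -0.305, 0, 0, 0, 0, 1],
  [-0.187, -0.35, 0, 0, 0, 0, 1],
  [-0.212, -0.398, 0, 0, 0, 0, 1],
  [-0.212, -0.398, 0, 0, 0, 0, 1],
])

```text
t: 1.7
tcp_pos: [0.523, 0.2221, 0.3518]
tcp_rot: [-179.6, -0.0, -173.3]
contact_force: [-0.2, 0.6, 0.6]
finger_gap: -0.0002
```

Run:
```python
from workcell import *; from h import *
c=capture("side");s=capture("scene")
for n,c in(("side1",c),("scene1",s)):
    im=cv2.cvtColor(c["image"],cv2.COLOR_RGB2BGR); o=get_obs(); p=o["tcp_pos"]
    for X in (p,p-[0,0,.022],p-[0,0,.035]):
        u=proj(c,X)[0]; cv2.circle(im,(int(round(u[0])),int(round(u[1]))),1,(255,0,255),-1)
    cx,cy=proj(c,p-[0,0,.06])[0]; x0=int(np.clip(cx-120,0,320));y0=int(np.clip(cy-120,0,180))
    cv2.imwrite(f"pics/{n}.png",cv2.resize(im[y0:y0+240,x0:x0+240],None,fx=1.65,fy=1.65,interpolation=cv2.INTER_NEAREST))
cv2.imwrite("pics/pair1.png",np.hstack([cv2.imread("pics/side1.png"),cv2.imread("pics/scene1.png")]))
print(p,o["joint_positions"],shift(o,tgt(-.015,.074)))
```

```text
[0.51966017 0.22867402 0.35195248] [-23.53048952  23.34844636  -3.74289711  86.26423136   1.60995816
  70.6040047   69.74346175] [0.00175067 0.00123779 0.10595538]
```

View pics/pair1.png

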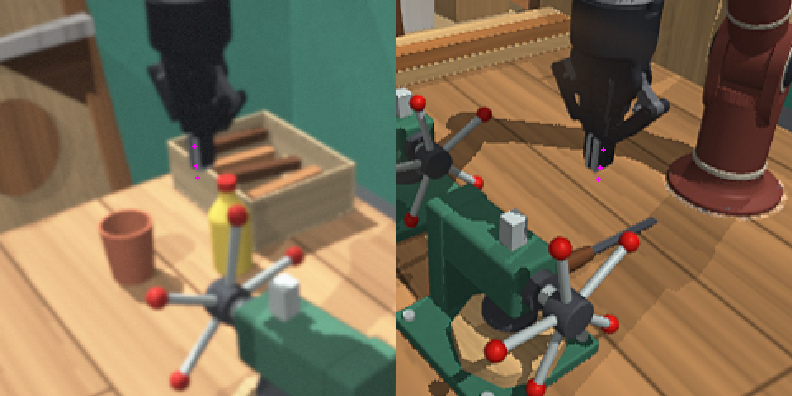

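The shut fingertips sit at the 22 mm mark, above and behind the top spoke in both views (side about (197,167), scene about (598,168) in the crop). Now I go down behind the top spoke.

Request:
move_arm([
  [0, 0, 0.03, 0, 0, 0, 1],
  [0.001, 0.001, 0.065, 0, 0, 0, 1],
  [0.001, 0.001, 0.095, 0, 0, 0, 1],
  [0.001, 0.001, 0.106, 0, 0, 0, 1],
  [0.001, 0.001, 0.106, 0, 0, 0, 1],
  [0.001, 0.001, 0.106, 0, 0, 0, 1],
])

```text
t: 2.4
tcp_pos: [0.5181, 0.2334, 0.2484]
tcp_rot: [179.9, 0.1, -172.3]
contact_force: [0.1, -0.5, 0.3]
finger_gap: -0.0002
```

Run:
```python
from workcell import *; from h import *
o=get_obs(); print(o["t"],o["tcp_pos"],o["tcp_rot"],o["contact_force"])
for a in np.radians([12,24,36,48,60,66]):
    s=.075; T=tgt(s*np.sin(a)-.006*np.cos(a), s*np.cos(a)+.006*np.sin(a)); print(round(np.degrees(a)),shift(o,T).round(4))
```

```text
2.4 [0.51807175 0.23337281 0.24839111] [ 1.79938253e+02  9.60404076e-02 -1.72291980e+02] [ 0.06904443 -0.4607628   0.28445054]
12 [-0.0237 -0.0039  0.0018]
24 [-0.039  -0.0039  0.0055]
36 [-0.0531 -0.0039  0.0123]
48 [-0.0656 -0.004   0.0219]
60 [-0.0758 -0.004   0.0338]
66 [-0.0799 -0.004   0.0405]
```

Request:
move_arm([
  [-0.012, -0.003, 0.001, 0, 0, 0, 1],
  [-0.022, -0.003, 0.002, 0, 0, 0, 1],
  [-0.03, -0.003, 0.003, 0, 0, 0, 1],
  [-0.037, -0.003, 0.005, 0, 0, 0, 1],
  [-0.044, -0.003, 0.008, 0, 0, 0, 1],
  [-0.05, -0.003, 0.011, 0, 0, 0, 1],
  [-0.056, -0.003, 0.014, 0, 0, 0, 1],
  [-0.062, -0.003, 0.019, 0, 0, 0, 1],
  [-0.067, -0.003, 0.023, 0, 0, 0, 1],
  [-0.071, -0.003, 0.028, 0, 0, 0, 1],
])

```text
t: 3.4
tcp_pos: [0.5898, 0.2388, 0.2193]
tcp_rot: [180.0, 0.1, -172.4]
contact_force: [1.2, -0.3, 4.0]
finger_gap: 0.0002
```

Request:
move_arm([
  [-0.004, 0, 0.004, 0, 0, 0, 1],
  [-0.006, 0, 0.008, 0, 0, 0, 1],
  [-0.006, 0, 0.008, 0, 0, 0, 1],
  [-0.006, 0, 0.008, 0, 0, 0, 1],
])

```text
t: 3.8
tcp_pos: [0.5938, 0.2388, 0.2102]
tcp_rot: [-179.9, -0.2, -172.4]
contact_force: [0.0, -0.2, -0.2]
finger_gap: -0.0003
```

```bash
cat > look.py <<'E'
from workcell import *; from h import *; import sys
th=float(sys.argv[1])   # expected spoke angle, deg
o=get_obs(); S,D=capture("scene"),capture("side")
rs,rd=reds(S["image"]),reds(D["image"],1)
def est(P):
    pts=[]
    for c,q in((S,rs),(D,rd)):
        u=proj(c,knobs(P)); pts.append(np.array([x for x in q if np.linalg.norm(u-x[:2],axis=1).min()<13]).reshape(-1,3))
    g=lambda t:np.concatenate([(lambda U:np.linalg.norm(U[:,None]-q[None,:,:2],axis=2).min(0))(proj(c,knobs([*P[:3],t]))) for c,q in((S,pts[0]),(D,pts[1])) if len(q)])
    ts=np.linspace(P[3]-.25,P[3]+.25,251); e=[np.median(g(t)) for t in ts]; i=int(np.argmin(e))
    return round(np.degrees(ts[i]),1),round(e[i],2),[len(q) for q in pts]
best=min((est([*HUB[:2],W,np.radians(th+k)]) for k in (-12,0,12)),key=lambda r:r[1]-.3*sum(r[2]))
print("loaded",best,"spare",est([.5307,-.1215,.0371,1.467]))
print(o["t"],o["tcp_pos"],o["tcp_rot"],o["contact_force"])
for xf,zt in ((-.062,.13),(-.062,.072)): print(shift(o,tgt(xf,zt)).round(4))
E
python3 look.py 60
```

```text
loaded (np.float64(62.3), np.float64(0.56), [5, 4]) spare (np.float64(83.9), np.float64(0.45), [5, 4])
3.8 [0.59375827 0.23879831 0.21018611] [-1.79943296e+02 -1.54274731e-01 -1.72365012e+02] [ 0.01796742 -0.17972943 -0.22587983]
[ 0.124   0.0009 -0.0915]
[ 0.1239  0.0009 -0.0335]
```

Request:
move_arm([
  [0, 0, -0.045, 0, 0, 0, 1],
  [0, 0, -0.09, 0, 0, 0, 1],
  [0.01, 0.001, -0.105, 0, 0, 0, 1],
  [0.055, 0.001, -0.105, 0, 0, 0, 1],
  [0.1, 0.001, -0.105, 0, 0, 0, 1],
  [0.116, 0.001, -0.105, 0, 0, 0, 1],
  [0.116, 0.001, -0.1, 0, 0, 0, 1],
  [0.116, 0.001, -0.06, 0, 0, 0, 1],
  [0.116, 0.001, -0.034, 0, 0, 0, 1],
  [0.116, 0.001, -0.034, 0, 0, 0, 1],
])

```text
t: 4.9
tcp_pos: [0.4777, 0.2233, 0.2412]
tcp_rot: [-179.8, -0.5, -172.4]
contact_force: [-0.2, -1.2, 0.4]
finger_gap: 0.0001
```

```bash
python3 look.py 62
python3 - <<'E'
from workcell import *; from h import *
o=get_obs()
for a in np.radians([-12,0,12,24,36,48,60,63]):
    s=.075; T=tgt(s*np.sin(a)-.006*np.cos(a), s*np.cos(a)+.006*np.sin(a)); print(round(np.degrees(a)),shift(o,T).round(4))
E
```

```text
loaded (np.float64(61.9), np.float64(0.75), [5, 4]) spare (np.float64(83.6), np.float64(0.66), [5, 4])
4.9 [0.4776924  0.22330948 0.24118706] [-179.79949719   -0.50180483 -172.39797934] [-0.16052339 -1.21098095  0.4233673 ]
[ 0.0072  0.0007 -0.0608]
[ 0.0067  0.0009 -0.0028]
-12 [-0.0312 -0.0003  0.0009]
0 [-0.0467 -0.0003 -0.002 ]
12 [-0.0624 -0.0003 -0.0016]
24 [-0.0777 -0.0003  0.0021]
36 [-0.0919 -0.0003  0.0088]
48 [-0.1044 -0.0003  0.0184]
60 [-0.1146 -0.0003  0.0303]
63 [-0.1168 -0.0003  0.0336]
```

Request:
move_arm([
  [-0.012, 0, 0, 0, 0, 0, 1],
  [-0.022, 0, -0.001, 0, 0, 0, 1],
  [-0.03, 0, -0.001, 0, 0, 0, 1],
  [-0.038, 0, -0.002, 0, 0, 0, 1],
  [-0.046, 0, -0.002, 0, 0, 0, 1],
  [-0.054, 0, -0.002, 0, 0, 0, 1],
  [-0.062, 0, -0.002, 0, 0, 0, 1],
  [-0.07, 0, 0, 0, 0, 0, 1],
  [-0.078, 0, 0.002, 0, 0, 0, 1],
  [-0.085, 0, 0.005, 0, 0, 0, 1],
])

```text
t: 6.0
tcp_pos: [0.5645, 0.2365, 0.2403]
tcp_rot: [180.0, 0.0, -172.4]
contact_force: [-2.2, 1.3, 4.0]
finger_gap: 0.0001
```

Request:
move_arm([
  [-0.007, 0, 0.004, 0, 0, 0, 1],
  [-0.013, 0, 0.008, 0, 0, 0, 1],
  [-0.019, 0, 0.013, 0, 0, 0, 1],
  [-0.024, 0, 0.018, 0, 0, 0, 1],
  [-0.028, 0, 0.023, 0, 0, 0, 1],
  [-0.031, 0, 0.027, 0, 0, 0, 1],
  [-0.032, 0, 0.028, 0, 0, 0, 1],
  [-0.032, 0, 0.028, 0, 0, 0, 1],
])

```text
t: 6.8
tcp_pos: [0.5953, 0.24, 0.2116]
tcp_rot: [-180.0, -0.1, -172.4]
contact_force: [0.4, 0.2, 1.5]
finger_gap: -0.0
```

```bash
python3 look.py 62
```

```text
loaded (np.float64(61.7), np.float64(0.49), [5, 4]) spare (np.float64(83.8), np.float64(0.45), [5, 4])
6.8 [0.59525808 0.23996439 0.21161625] [-1.79952969e+02 -6.68050153e-02 -1.72371056e+02] [0.43419429 0.15822268 1.52008952]
[ 1.255e-01 -1.000e-04 -9.020e-02]
[ 0.1255 -0.     -0.0322]
```

The second spoke is also down at 62° (theta about 134°). I'll repeat the same moves for the third.

Request:
move_arm([
  [0, 0, -0.045, 0, 0, 0, 1],
  [0, 0, -0.09, 0, 0, 0, 1],
  [0.01, 0.001, -0.105, 0, 0, 0, 1],
  [0.055, 0.001, -0.105, 0, 0, 0, 1],
  [0.1, 0, -0.105, 0, 0, 0, 1],
  [0.117, 0, -0.105, 0, 0, 0, 1],
  [0.117, 0, -0.1, 0, 0, 0, 1],
  [0.117, 0, -0.06, 0, 0, 0, 1],
  [0.117, 0, -0.033, 0, 0, 0, 1],
  [0.117, 0, -0.033, 0, 0, 0, 1],
])

```text
t: 7.9
tcp_pos: [0.4775, 0.223, 0.2409]
tcp_rot: [-179.8, -0.5, -172.4]
contact_force: [-0.1, 0.3, 0.4]
finger_gap: -0.0
```

Request:
move_arm([
  [-0.012, 0, 0, 0, 0, 0, 1],
  [-0.022, 0, -0.001, 0, 0, 0, 1],
  [-0.03, 0, -0.001, 0, 0, 0, 1],
  [-0.038, 0, -0.002, 0, 0, 0, 1],
  [-0.046, 0, -0.002, 0, 0, 0, 1],
  [-0.054, 0, -0.002, 0, 0, 0, 1],
  [-0.062, 0, -0.002, 0, 0, 0, 1],
  [-0.07, 0, 0, 0, 0, 0, 1],
  [-0.078, 0, 0.002, 0, 0, 0, 1],
  [-0.085, 0, 0.005, 0, 0, 0, 1],
])

```text
t: 8.9
tcp_pos: [0.5645, 0.2365, 0.2403]
tcp_rot: [180.0, 0.0, -172.4]
contact_force: [-1.5, 0.5, 3.4]
finger_gap: 0.0001
```

Request:
move_arm([
  [-0.007, 0, 0.004, 0, 0, 0, 1],
  [-0.013, 0, 0.008, 0, 0, 0, 1],
  [-0.019, 0, 0.013, 0, 0, 0, 1],
  [-0.024, 0, 0.018, 0, 0, 0, 1],
  [-0.028, 0, 0.023, 0, 0, 0, 1],
  [-0.031, 0, 0.027, 0, 0, 0, 1],
  [-0.032, 0, 0.028, 0, 0, 0, 1],
  [-0.032, 0, 0.028, 0, 0, 0, 1],
])

```text
t: 9.7
tcp_pos: [0.5952, 0.24, 0.2116]
tcp_rot: [-180.0, -0.1, -172.4]
contact_force: [0.5, 0.5, 0.4]
finger_gap: 0.0003
```

```bash
python3 look.py 62
```

```text
loaded (np.float64(61.7), np.float64(0.5), [5, 4]) spare (np.float64(83.9), np.float64(0.45), [5, 4])
9.7 [0.59522363 0.24002697 0.21163888] [-1.79959510e+02 -6.80819832e-02 -1.72373481e+02] [0.47315388 0.53559329 0.43501369]
[ 1.255e-01 -1.000e-04 -9.020e-02]
[ 1.254e-01 -1.000e-04 -3.220e-02]
```

Request:
move_arm([
  [0, 0, -0.045, 0, 0, 0, 1],
  [0, 0, -0.09, 0, 0, 0, 1],
  [0.01, 0.001, -0.105, 0, 0, 0, 1],
  [0.055, 0.001, -0.105, 0, 0, 0, 1],
  [0.1, 0, -0.105, 0, 0, 0, 1],
  [0.117, 0, -0.105, 0, 0, 0, 1],
  [0.117, 0, -0.1, 0, 0, 0, 1],
  [0.117, 0, -0.06, 0, 0, 0, 1],
  [0.117, 0, -0.033, 0, 0, 0, 1],
  [0.117, 0, -0.033, 0, 0, 0, 1],
])

```text
t: 10.8
tcp_pos: [0.4775, 0.2231, 0.2409]
tcp_rot: [-179.8, -0.5, -172.4]
contact_force: [-0.3, -0.5, 0.2]
finger_gap: 0.0001
```

Request:
move_arm([
  [-0.01, 0, 0, 0, 0, 0, 1],
  [-0.018, 0, 0, 0, 0, 0, 1],
  [-0.022, 0, 0, 0, 0, 0, 1],
  [-0.025, 0, 0, 0, 0, 0, 1],
  [-0.027, 0, 0, 0, 0, 0, 1],
  [-0.029, 0, 0, 0, 0, 0, 1],
  [-0.03, 0, 0, 0, 0, 0, 1],
  [-0.031, 0, 0, 0, 0, 0, 1],
  [-0.032, 0, 0, 0, 0, 0, 1],
  [-0.032, 0, 0, 0, 0, 0, 1],
])

```text
t: 11.8
tcp_pos: [0.5113, 0.2291, 0.2453]
tcp_rot: [180.0, 0.0, -172.4]
contact_force: [-3.0, -0.6, 1.0]
finger_gap: 0.0
```

Request:
move_arm([
  [-0.001, 0, 0, 0, 0, 0, 1],
  [-0.002, 0, 0, 0, 0, 0, 1],
  [-0.002, 0, 0, 0, 0, 0, 1],
])

```text
t: 12.1
tcp_pos: [0.5134, 0.2295, 0.2453]
tcp_rot: [180.0, 0.0, -172.4]
contact_force: [-1.8, 0.1, 1.8]
finger_gap: -0.0002
```

```bash
python3 look.py 67
```

```text
loaded (np.float64(67.7), np.float64(0.64), [5, 4]) spare (np.float64(83.7), np.float64(0.48), [5, 4])
12.1 [0.51335906 0.22945133 0.24532167] [ 1.79993987e+02  1.74884500e-02 -1.72365105e+02] [-1.83942351  0.07068931  1.76653067]
[ 0.0428 -0.0004 -0.0567]
[ 0.0429 -0.0005  0.0013]
```

Request:
move_arm([
  [-0.001, 0, 0, 0, 0, 0, 1],
  [-0.002, 0, 0, 0, 0, 0, 1],
  [-0.002, 0, 0, 0, 0, 0, 1],
])

```text
t: 12.5
tcp_pos: [0.5136, 0.2295, 0.2453]
tcp_rot: [-180.0, -0.2, -172.3]
contact_force: [-6.1, -0.6, 4.4]
finger_gap: 0.0001
```

The tool advanced only 0.2 mm of the 2 mm commanded and the force rose, so it is against the stop. Now I back off and lift clear.

Request:
move_arm([
  [0.01, 0, 0, 0, 0, 0, 1],
  [0.025, 0, 0, 0, 0, 0, 1],
  [0.03, 0, -0.02, 0, 0, 0, 1],
  [0.03, 0, -0.06, 0, 0, 0, 1],
  [0.03, 0, -0.1, 0, 0, 0, 1],
  [0.03, 0, -0.12, 0, 0, 0, 1],
  [0.03, 0, -0.12, 0, 0, 0, 1],
  [0.03, 0, -0.12, 0, 0, 0, 1],
])

```text
t: 13.3
tcp_pos: [0.4854, 0.2255, 0.3648]
tcp_rot: [-180.0, 0.0, -172.4]
contact_force: [-0.8, -0.8, -0.9]
finger_gap: 0.0
```

```bash
python3 look.py 68
python3 - <<'E'
from workcell import *; import cv2
cv2.imwrite("pics/end.png",cv2.cvtColor(capture("scene")["image"],cv2.COLOR_RGB2BGR))
E
```

```text
loaded (np.float64(68.1), np.float64(0.41), [5, 4]) spare (np.float64(83.7), np.float64(0.59), [5, 4])
13.3 [0.48543816 0.22545049 0.36483225] [-1.79992026e+02  4.19864610e-02 -1.72378721e+02] [-0.82376588 -0.81771504 -0.87180624]
[ 0.0147 -0.0002  0.0628]
[ 0.0147 -0.0002  0.1208]
```

View pics/end.png

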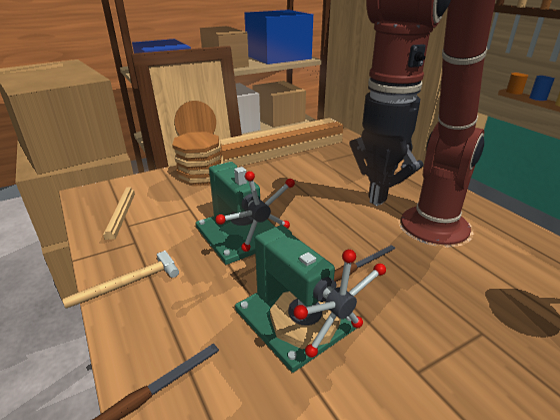

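The ram (308,258) has sunk to the head, the gripper at (377,190) is clear above the knob at (349,257), and the spare capstan is unchanged.

```bash
python3 -c "
from workcell import *; print(finish_job())"
```

```text
the job is handed in; nothing more can be done
None
```

I turned the loaded (left, +y) press's capstan from about 0.22 rad to its stop and handed the job in at about 13.5 s. It took three full spoke pushes and a short fourth one.

- **Stop reached:** on the last push the tool moved only 0.2 mm of the 2 mm commanded while the force rose to about 7 N. The final camera fit put the spokes at 68.1°, which is about 3.70 rad counting the three pushes, and the last picture shows the ram sunk into the head.
- **Empty press:** its capstan read 83.7° in the final fit, against 84.1° at the start. That is within the measuring error, so I take it as not moved.
- **Gripper:** it ended about 80 mm above the knobs. The force reading there was about 1 N, the same as its usual noise in free air.

No check failed or disagreed. The job interface gives no verdict, so these readings are all I have to go on.

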